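# Close the ukulele mould and pin it

### The arm

A 7-joint arm with a two-finger parallel gripper is mounted at the origin on the work surface. World frame = base frame: x ahead of the robot, y to its left, z up, the work surface at z = 0. Lengths are in m, angles in rad, forces in N, time in s.
With the tool pointing down it reaches from about 0.35 to 0.9 m from the base axis. Payload 8.1 kg.
Tool frame: the origin (TCP) lies midway between the tips of the shut fingers; the grasp point (between the pads) lies arm.grip_point_offset behind it (arm.grip_point_offset is the distance from the TCP to the grasp point, in m); y points along the fingers, z is the direction in which the jaws open and shut, and the axes are right-handed (so a half turn about y gives the same grasp; the last joint's range is limited). The gripper opens to 92 mm and grips with 3 to 60 N. Pads are 19 mm wide; open, the fingers measure 130 mm over their backs; the gripper's body (75 mm by 190 mm) begins 47 mm behind the grasp point.
Start: joints at [-1.382, 0.434, 0.025, 1.573, -0.012, 1.134, -0.075], TCP at [0.18, 0.599, 0.227] pointing down, gripper open.
Joint ranges: [-2.62, 2.62], [-0.44, 2.09], [-1.27, 1.32], [0.08, 2.57], [-1.32, 4.46], [0.12, 2], [-2.74, 2.74]. Speed limits (rad/s): [2.22, 2.22, 3.01, 3.01, 3.14, 3.14, 3.14].

### API

Orientations are given as a rotation vector (axis times angle).
In Python, from cell import arm, get_image, camera_info gives the robot as it stands.
- The arm moves only by the tool carry_out, never from a script. Its argument "steps" is one flat list of numbers, 5 for each row, row after row: the opening, from 0 (shut) to 1 (fully open), then the shift along the world's x, y, z in units of 0.1 m (1.0 is 0.1 m), then the turn about the world's z in units of 45 degrees (1.0 is 45 degrees). In form: [hand, dx, dy, dz, spin, hand, dx, dy, dz, spin, ...]. A call has 1 to 12 rows; each row is the pose to reach, as a shift and turn from the pose commanded when the call began; what a row does not reach only later rows make up. A row lasts 1/10 s, in which the tool goes at most 50 mm and 8.59 degrees, less where a joint would pass 70% of its speed; a pose out of reach is approached as far as the arm can. A call with a number of a shift or a turn outside -1 to 1 is refused whole. A call with a gripper value outside its range is refused whole. The fingers move at their own pace and stop on an object; "grip_force" is the grip in N (left out, the last holds). Time passes only in rows, so rows that repeat a pose let the fingers close. It gives the time, the measured TCP pose, the force and the opening at its end, in the units of the state.
- arm.observe(): the state, without advancing time (a new reading comes with each control period).
- get_image(name): name is "side" or "top" or "wrist"; returns (picture, depth): 400x640x3 uint8, red, green, blue; 400x640 float32, m along the optical axis (not along the pixel's ray), 0 where there is no reading.
- camera_info(name): a dict with "fovy" (degrees; the focal length in pixels is half the picture's height over the tangent of half this angle, whatever the lens; pixels are square), "cx", "cy" (the principal point, pixels), "dist_coeffs" ([k1, k2, p1, p2, k3] as OpenCV has them; the pictures are not rectified), "R" (3x3) and "t" (3): a world point X has camera coordinates R X + t; the wrist camera has in their place "tool_from_camera" (4x4, takes a point from camera to tool coordinates, whose origin is the TCP and whose axes are the tool frame's). Camera axes: x right, y down, z forward; pixel columns grow to the right and rows downward; lengths in m; the calibration is good to about 2 mm. A picture is of the moment at which its call begins: read the wrist's pose just before it. camera_info takes no time and is no camera call.
- arm.sign_off(): hands the job in, once; it reports no verdict.
The state is a dict: "clock": time; "joints": joint angles; "dq": joint speeds; "joint_efforts": joint torques, N m; "position": TCP position; "ee_rot": TCP orientation; "force": force on the tool from outside, world axes, zero at the start; "ft_torque": the same for the moment, N m; "width": opening from 0.0 (shut) to 1.0 (fully open).
Only numpy, scipy, OpenCV 4.12 (cv2) and the standard library are available. Lean on these libraries where they do the work, as an engineer would, in place of code of your own. Each camera call takes 0.05 s, during which the arm holds its last target. There are 200 camera calls.

### The job

Swing the open half of the ukulele mould fully shut, then take the red-knobbed locking pin out of the rack and put it down through both eyes at the mould's near end until its collar rests on the upper eye. Leave the pin there, upright, with the mould still fully shut, and do not disturb the other two pins, the glue bottle or the hand plane.

Things in the scene. Friction and masses are not known exactly. Their poses are not given: they have to be found in the camera images.
- mould: plywood ukulele mould with a dark red rim in it, 390 mm long, 230 wide, 58 tall; this is its half that is fixed to the bench (own +y side). Origin: on the bench at the rim's centre; own +x runs from the lug end (near the robot) to the hinge end. The upright hinge axis is at own (167, 0) mm; when shut the post is at own (-127, -71) and both eyes at (-187, 0) mm
- half_post (a point): upright round black post standing on top of the swinging half near the lug end, 22 mm across, from 58 to 112 mm above the bench; this point is on its axis 90 mm above the bench. Part of the swinging half (own -y side of the mould), which shuts clockwise seen from above against a firm stop from 0.25 to 0.5 rad open; it takes about 2 N here to move, and stays where it is left
- upper_eye (a point): brass lug on the swinging half, 54 x 44 mm, 16 mm thick, its top 52 mm above the bench, with a vertical round through hole 17 mm across. This point is the centre of the hole at the lug's top face
- lower_eye (a point): dark steel lug on the fixed half, 54 x 44 mm, 22 mm thick, its top 32 mm above the bench, with the same 17 mm vertical through hole; the upper eye is right above it when the mould is shut. This point is the centre of the hole at the lug's top face, 187 mm from the mould's origin along its own -x
- rack: fixed wooden block 210 (own x) x 56 x 56 mm with three upright holes 14 mm across in a row, 70 mm apart, one pin in each; which hole has which pin varies. Origin: centre of its underside
- pin: the locking pin: red round knob 22 mm across and 40 mm tall, on a steel collar 26 mm across and 5 mm thick, over a round steel shank 12 mm across and 48 mm long with a tapered tip; about 90 g. It stands upright in a rack hole with the collar on the rack's top. Origin: on its axis at the underside of the collar, own z up to the knob (knob from 5 to 45 mm above the origin)
- pin_tip (a point): lower end of the locking pin's shank, on its axis, 48 mm below the pin's origin
- pin_blue: pin with a blue knob, wooden shank 32 mm long; too short for this job; stands in the rack; not to be moved. Origin: on its axis at the underside of the collar, z up
- pin_white: pin with a white knob, wooden shank 32 mm long; too short for this job; stands in the rack; not to be moved. Origin: on its axis at the underside of the collar, z up
- glue: yellow glue bottle with red cap, 54 mm across, 150 mm tall, standing left of the mould's near end; a bystander. Origin: centre of its underside
- plane: small hand plane, 160 x 52 mm, about 75 mm tall, on the right side of the bench; a bystander. Origin: centre of its sole

How it is judged:
By the outcome, as a careful person would: the job done as asked, in the order asked, and still so for the second after the job is handed in, with the robot touching nothing.
It also fails if it takes over 59 s, if anything falls off the work surface, if the arm or the gripper's body presses on something with over 40 N, if the wrist force passes 120 N, or if a joint passes its speed limit or range.

## Working session

There is one attempt and no reset: what is moved stays moved. The work goes in short steps, Python scripts to look and compute and a tool call to move; the robot and the scene stay as the last step left them, time stands still between calls to the robot, and variables do not carry over. Pictures are saved under pics/ and viewed, about 8 in all and at most 12, crops included, and the job is handed in when it is done.

Besides the shell and the picture viewer there is one more tool, called as name(argument=value, ...) on one line, values as JSON. carry_out: Moves the arm, as the interface text tells. Shifts and turns lie within -1 to 1; 1 stands for 0.1 m of shift or 45 degrees of turn. Its arguments: {"type":"object","properties":{"steps":{"type":"array","items":{"type":"number"}},"grip_force":{"type":"number"}},"required":["steps"]}

```bash
mkdir -p pics; cat > h.py <<'E'
import numpy as np, cv2
from cell import arm, get_image, camera_info
from scipy.spatial.transform import Rotation as Rn
def cam(name):
    s=arm.observe(); im,d=get_image(name); c=camera_info(name)
    f=200/np.tan(np.radians(c["fovy"])/2); K=np.array([[f,0,c["cx"]],[0,f,c["cy"]],[0,0,1.]])
    if "R" in c: R=np.array(c["R"]);t=np.array(c["t"])
    else:
        T=np.eye(4);T[:3,:3]=Rn.from_rotvec(s["ee_rot"]).as_matrix();T[:3,3]=s["position"]
        M=np.linalg.inv(T@np.array(c["tool_from_camera"]));R=M[:3,:3];t=M[:3,3]
    return dict(im=im,d=d,K=K,D=np.array(c["dist_coeffs"]),R=R,t=t)
def save(C,fn,crop=None,k=1):
    im=C["im"][:,:,::-1]
    if crop: im=im[crop[1]:crop[3],crop[0]:crop[2]]
    cv2.imwrite("pics/"+fn,cv2.resize(im,None,fx=k,fy=k,interpolation=cv2.INTER_CUBIC))
def onz(C,uv,z):  # pixels -> world on plane z
    n=cv2.undistortPoints(np.array(uv,float).reshape(-1,1,2),C["K"],C["D"]).reshape(-1,2)
    r=np.c_[n,np.ones(len(n))]@C["R"]; o=-C["R"].T@C["t"]
    return o+r*((z-o[2])/r[:,2])[:,None]
def cloud(C):
    v,u=np.nonzero(C["d"]>0); n=cv2.undistortPoints(np.c_[u,v].astype(float).reshape(-1,1,2),C["K"],C["D"]).reshape(-1,2)
    P=(np.c_[n,np.ones(len(n))]*C["d"][v,u][:,None]-C["t"])@C["R"]
    return u,v,P,C["im"][v,u].astype(int)
def pix(C,X): return cv2.projectPoints(np.array(X,float).reshape(-1,3),cv2.Rodrigues(C["R"])[0],C["t"],C["K"],C["D"])[0].reshape(-1,2)
E
python3 - <<'E'
from h import *
C=cam("top");save(C,"top.png");np.save("topd.npy",C["d"]);import pickle;pickle.dump(C,open("top.pkl","wb"))
C=cam("side");save(C,"side.png");pickle.dump(C,open("side.pkl","wb"))
print(arm.observe(),arm.grip_point_offset)
E
```

```text
{'clock': 0.1, 'joints': array([-1.38160918,  0.43513685,  0.0249846 ,  1.5740016 , -0.01157953,
        1.13402271, -0.07509118]), 'dq': array([-0.00034585, -0.00240665,  0.00100938, -0.00166564, -0.00065005,
       -0.00036767, -0.002339  ]), 'joint_efforts': array([ 3.06552523e-03, -6.69115663e+01,  9.87911336e-01, -3.15143073e+01,
       -6.05863519e-02,  3.73902312e-02,  5.59284604e-05]), 'position': array([0.17972053, 0.59811788, 0.22603557]), 'ee_rot': array([-1.56005578,  0.22915892, -0.22907179]), 'force': array([-0.09468092, -0.27254199, -0.21977355]), 'ft_torque': array([ 0.00065265,  0.03685872, -0.00940884]), 'width': 0.999204666611909} 0.0188
```

View pics/top.png

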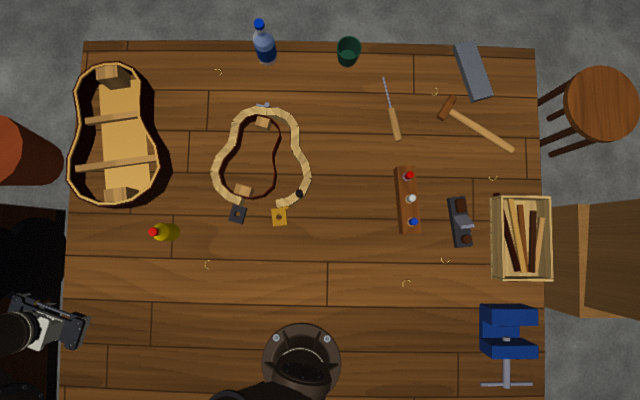

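View pics/side.png

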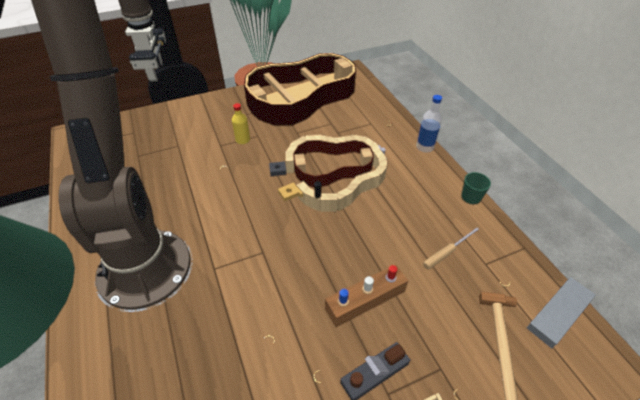

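The top view shows the lower eye at about (237,214), the upper eye at (279,217), the post at (299,194) and the hinge at (262,105). The red pin is at (409,175), the white at (412,198), the blue at (413,222) and the glue at (163,232). The side view agrees.

```bash
python3 - <<'E'
from h import *
import pickle
C=pickle.load(open("top.pkl","rb"))
save(C,"crop.png",(200,90,440,250),3.3)
for n,p,z in [("low",(237,214),.032),("up",(279,217),.052),("post",(299,194),.112),("hinge",(262,105),.06),("red",(409,175),.101),("white",(412,198),.101),("blue",(413,222),.101)]: print(n,onz(C,[p],z)[0].round(4))
S=pickle.load(open("side.pkl","rb"))
for nm,c in(("top",C),("side",S)):
    u,v,P,col=cloud(c); print(P[:,2].min(), np.median(P[(abs(P[:,0]-.4)<.1)&(abs(P[:,1])<.1),2]))
    r,g,b=col.T
    box=(P[:,1]<-.05)&(P[:,2]>.06)&(P[:,2]<.12)&(P[:,0]>.3)&(P[:,0]<.7)&(P[:,1]>-.4)
    for n,m in(("red",(r>100)&(g<60)&(b<60)),("blue",(b>100)&(r<80))):
        m=m&box; print(nm,n,m.sum(),P[m].mean(0).round(4),P[m].min(0).round(3),P[m].max(0).round(3))
    m=(r+g+b<120)&(P[:,2]>.07)&(P[:,2]<.12)&(P[:,1]>-.15)&(P[:,1]<.2)&(P[:,0]>.3)&(P[:,0]<.8)
    print(nm,"post",m.sum(),P[m].mean(0).round(4),P[m].max(0).round(3),P[m].min(0).round(3))
s=arm.observe();print(Rn.from_rotvec(s["ee_rot"]).as_matrix().round(3))
print(camera_info("wrist"))
E
```

```text
low [0.4592 0.2086 0.032 ]
up [0.4514 0.075  0.052 ]
post [0.5169 0.0125 0.112 ]
hinge [0.8012 0.1372 0.06  ]
red [ 0.5807 -0.3123  0.101 ]
white [ 0.5122 -0.3209  0.101 ]
blue [ 0.4414 -0.3235  0.101 ]
-0.7734303869452313 -0.00010185770532078193
top red 46 [ 0.5814 -0.3151  0.0971] [ 0.532 -0.325  0.06 ] [ 0.593 -0.306  0.103]
top blue 42 [ 0.4443 -0.3272  0.0992] [ 0.436 -0.336  0.085] [ 0.453 -0.319  0.105]
top post 43 [0.5193 0.0124 0.1092] [0.529 0.021 0.116] [0.51  0.004 0.078]
-0.7759510317939889 -0.00041960458479882765
side red 80 [ 0.5789 -0.3215  0.0913] [ 0.571 -0.329  0.069] [ 0.59  -0.31   0.104]
side blue 88 [ 0.4405 -0.3341  0.0937] [ 0.433 -0.341  0.068] [ 0.452 -0.322  0.104]
side post 77 [0.519  0.0058 0.0981] [0.531 0.019 0.115] [0.51 0.   0.07]
[[ 0.958 -0.     0.288]
 [-0.288 -0.001  0.958]
 [ 0.    -1.    -0.001]]
{'fovy': 60.94903782993278, 'cx': 316.4248790202075, 'cy': 199.58421302218872, 'dist_coeffs': array([-0.06279512,  0.        ,  0.        ,  0.        ,  0.        ]), 'tool_from_camera': array([[ 5.00202631e-04,  9.55729063e-01,  2.94247698e-01,
        -8.00381260e-02],
       [-2.58589638e-04, -2.94247601e-01,  9.55729189e-01,
        -1.58112222e-01],
       [ 9.99999841e-01, -5.54147660e-04,  9.99582086e-05,
         9.83276630e-04],
       [ 0.00000000e+00,  0.00000000e+00,  0.00000000e+00,
         1.00000000e+00]])}
```

View pics/crop.png

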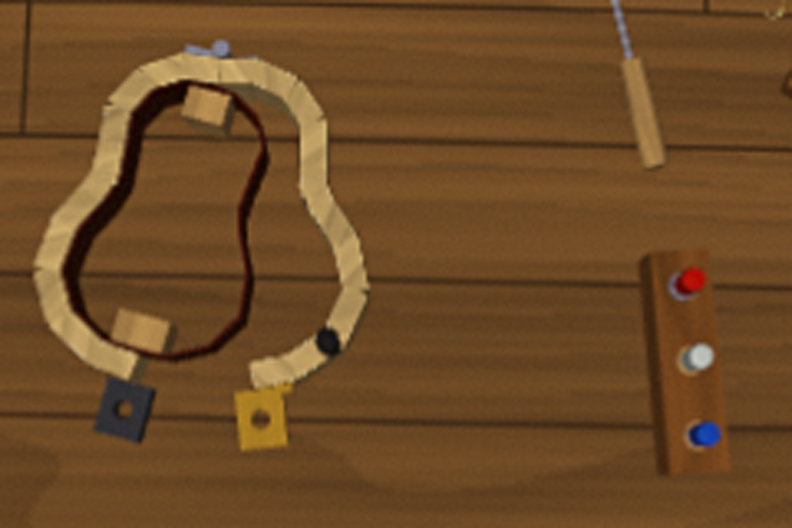

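The mould geometry is consistent: hinge at about (0.803, 0.118), about 0.37 rad open, post now at (0.5185, 0.0115) and going to about (0.5006, 0.122). I'll move above the post.

carry_out(steps=[1,0.564,-0.979,0,0.06,1,0.564,-0.979,0,0.06,1,0.564,-0.979,0,0.06], grip_force=8)

```text
clock: 0.4
position: [0.2399, 0.4957, 0.2264]
ee_rot: [-1.565, 0.195, -0.198]
force: [-0.5, 0.4, 0.9]
width: 1.001
```

carry_out(steps=[1,0.564,-0.979,0,0.06,1,0.564,-0.979,0,0.06,1,0.564,-0.979,0,0.06])

```text
clock: 0.7
position: [0.2956, 0.3977, 0.2266]
ee_rot: [-1.567, 0.159, -0.161]
force: [0.6, 0.6, 0.5]
width: 0.998
```

carry_out(steps=[1,0.564,-0.979,0,0.06,1,0.564,-0.979,0,0.06,1,0.564,-0.979,0,0.06])

```text
clock: 1.0
position: [0.3513, 0.3003, 0.2267]
ee_rot: [-1.569, 0.123, -0.124]
force: [-0.3, -0.2, -0.2]
width: 0.999
```

carry_out(steps=[1,0.564,-0.979,0,0.06,1,0.564,-0.979,0,0.06,1,0.564,-0.979,0,0.06])

```text
clock: 1.3
position: [0.4075, 0.2028, 0.2269]
ee_rot: [-1.57, 0.085, -0.086]
force: [-0.7, 0.4, 0.1]
width: 0.999
```

carry_out(steps=[1,0.564,-0.979,0,0.06,1,0.564,-0.979,0,0.06,1,0.564,-0.979,0,0.06])

```text
clock: 1.6
position: [0.464, 0.1047, 0.2269]
ee_rot: [-1.572, 0.048, -0.05]
force: [0.1, 1.2, -0.2]
width: 1.003
```

carry_out(steps=[1,0.564,-0.979,0,0.06,1,0.564,-0.979,0,0.06,1,0.564,-0.979,0,0.06,1,0.564,-0.979,0,0.06,1,0.564,-0.979,0,0.06])

```text
clock: 2.1
position: [0.5179, 0.0126, 0.2264]
ee_rot: [-1.57, 0.008, -0.006]
force: [-0.3, 1.3, 0.4]
width: 1.0
```

```bash
python3 - <<'E'
from h import *
s=arm.observe();print(s["clock"],s["position"],s["joints"].round(2),s["force"])
C=cam("wrist");save(C,"w1.png");u,v,P,col=cloud(C)
m=(P[:,2]>.085)&(P[:,2]<.118)&(col.sum(1)<150);print(m.sum(),P[m].mean(0),P[m].min(0),P[m].max(0))
m=m&(P[:,2]>.107);print(m.sum(),P[m].mean(0),np.median(P[m],0))
print("post px",pix(C,[[.5185,.0115,.112]]))
E
```

```text
2.1 [0.51787249 0.01258576 0.22635512] [-0.4   0.26  0.34  1.85 -0.1   1.04  1.54] [-0.2608712   1.27909676  0.39832197]
581 [0.51801254 0.01448231 0.10845024] [0.50996487 0.00490374 0.08511019] [0.53075881 0.02426489 0.11401999]
456 [0.51971215 0.01448542 0.11186763] [0.51974046 0.01422754 0.11200811]
post px [[313.80172394 195.69575998]]
```

View pics/w1.png

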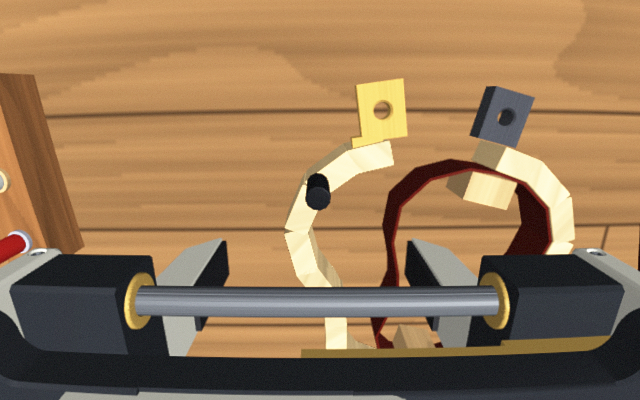

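The wrist view shows the post top at (318,192), the upper eye hole at (382,109) and the lower eye hole at (506,116). The post is centred between the jaws, so I'll descend and grip it.

carry_out(steps=[1,0.02,0.01,-0.5,0,1,0.02,0.01,-1,0,1,0.02,0.01,-1,0])

```text
clock: 2.45
position: [0.5155, 0.0141, 0.1219]
ee_rot: [-1.572, 0.013, 0.003]
force: [-0.5, -0.0, 0.1]
width: 1.0
```

carry_out(steps=[1,0,0,-0.25,0,1,0,0,-0.5,0,1,0,0,-0.5,0,1,0,0,-0.5,0,0.15,0,0,-0.5,0,0.15,0,0,-0.5,0,0.15,0,0,-0.5,0,0.15,0,0,-0.5,0,0.15,0,0,-0.5,0,0.15,0,0,-0.5,0])

```text
clock: 3.45
position: [0.5202, 0.0122, 0.0768]
ee_rot: [-1.571, 0.007, -0.007]
force: [-0.1, -0.5, 1.0]
width: 0.528
```

carry_out(steps=[0.15,0,0,0,0,0.15,0,0,0,0,0.15,0,0,0,0,0.15,0,0,0,0,0.15,0,0,0,0,0.15,0,0,0,0])

```text
clock: 4.05
position: [0.5203, 0.0123, 0.0767]
ee_rot: [-1.571, 0.007, -0.007]
force: [1.4, 1.6, -0.3]
width: 0.234
```

```bash
python3 - <<'E'
import numpy as np
H=np.array([.803,.1178]);P=np.array([.5197,.0135]);d=P-H
for a in np.linspace(0,-.38,9):
    c,s=np.cos(a),np.sin(a);q=H+[c*d[0]-s*d[1],s*d[0]+c*d[1]];print(a.round(3),((q-P)*10).round(3))
E
```

```text
0.0 [ 0. -0.]
-0.048 [-0.046  0.136]
-0.095 [-0.086  0.273]
-0.143 [-0.119  0.413]
-0.19 [-0.146  0.554]
-0.238 [-0.166  0.696]
-0.285 [-0.179  0.839]
-0.332 [-0.185  0.982]
-0.38 [-0.185  1.125]
```

Gripped (width 0.234, which is 21.5 mm). Now I'll swing it along the arc.

carry_out(steps=[0.15,-0.046,0.136,0,0,0.15,-0.086,0.273,0,0,0.15,-0.119,0.413,0,0,0.15,-0.146,0.554,0,0,0.15,-0.166,0.696,0,0,0.15,-0.179,0.839,0,0,0.15,-0.182,0.91,0,0,0.15,-0.185,0.98,0,0,0.15,-0.185,0.98,0,0])

```text
clock: 4.95
position: [0.5014, 0.1116, 0.0766]
ee_rot: [-1.57, 0.006, -0.005]
force: [-3.0, 1.3, -1.1]
width: 0.235
```

carry_out(steps=[0.15,0,0.04,0,0,0.15,0,0.08,0,0,0.15,0,0.12,0,0,0.15,0,0.12,0,0])

```text
clock: 5.35
position: [0.5016, 0.1229, 0.0766]
ee_rot: [-1.57, 0.007, -0.007]
force: [-3.6, 1.0, -1.2]
width: 0.239
```

carry_out(steps=[0.15,0,0.02,0,0,0.15,0,0.03,0,0,0.15,0,0.03,0,0])

```text
clock: 5.65
position: [0.5017, 0.1252, 0.0766]
ee_rot: [-1.571, 0.007, -0.007]
force: [-3.8, -0.6, -3.4]
width: 0.236
```

carry_out(steps=[0.15,0,0.02,0,0,0.15,0,0.03,0,0,0.15,0,0.03,0,0])

```text
clock: 5.95
position: [0.5016, 0.1258, 0.0766]
ee_rot: [-1.573, 0.009, -0.008]
force: [-4.2, -8.3, 0.1]
width: 0.237
```

The stop is reached (-8 N, position stalled). I'll press a little more, then release with the load taken off.

carry_out(steps=[0.15,0,0.02,0,0,0.15,0,0.02,0,0])

```text
clock: 6.15
position: [0.5016, 0.1259, 0.0766]
ee_rot: [-1.575, 0.01, -0.009]
force: [-3.3, -16.8, 1.5]
width: 0.24
```

carry_out(steps=[1,0,0,0,0,1,0,0,0,0,1,0,0,0,0,1,0,0,0,0,1,0,0,0,0,1,0,0,0,0,1,0,0,0.5,0,1,0,0,1,0,1,0,0,1,0])

```text
clock: 7.05
position: [0.5054, 0.131, 0.1827]
ee_rot: [-1.567, 0.0, -0.015]
force: [1.0, 0.4, -0.4]
width: 0.97
```

carry_out(steps=[1,0,0,0.25,0,1,0,0,0.5,0,1,0,0,0.5,0,1,0,0,0.5,0,1,0,0,0.5,0])

```text
clock: 7.55
position: [0.5011, 0.1301, 0.2258]
ee_rot: [-1.571, 0.008, -0.006]
force: [0.4, 0.8, -0.8]
width: 0.997
```

```bash
python3 - <<'E'
from h import *
import pickle
s=arm.observe();print(s["clock"],s["position"],s["joints"].round(2),s["force"])
C=cam("wrist");save(C,"w2.png");pickle.dump(C,open("w2.pkl","wb"));u,v,P,col=cloud(C)
m=(P[:,2]>.107)&(P[:,2]<.118)&(col.sum(1)<150);print("post",m.sum(),P[m].mean(0))
m=(abs(P[:,2]-.052)<.006)&(col[:,0]-col[:,2]>60)&(P[:,0]<.5)&(np.hypot(P[:,0]-.46,P[:,1]-.206)<.07);q=P[m];print("lug",m.sum(),q.mean(0),q.min(0),q.max(0),pix(C,[q.mean(0)]))
E
```

```text
7.55 [0.50113466 0.13012751 0.22584898] [-0.63  0.26  0.34  1.85 -0.1   1.04  1.32] [ 0.420386    0.79860718 -0.77490288]
post 474 [0.49921666 0.12674015 0.11196412]
lug 2761 [0.462518   0.20652347 0.05230908] [0.42833584 0.14164984 0.04601508] [0.49983621 0.23951928 0.05799867] [[393.55273329 139.1708047 ]]
```

View pics/w2.png

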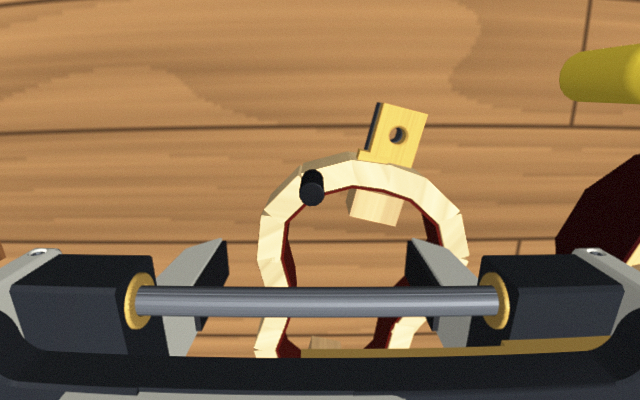

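The wrist view shows the mould shut. The upper eye hole is at (398,135), the lower lug is directly beneath it, and the post is at (312,187). I'll go to the red pin.

carry_out(steps=[1,0.08,-0.45,0,0,1,0.16,-0.89,0,0,1,0.16,-0.89,0,0])

```text
clock: 7.9
position: [0.518, 0.0342, 0.2263]
ee_rot: [-1.574, 0.014, -0.014]
force: [0.9, 0.1, 0.3]
width: 1.003
```

carry_out(steps=[1,0.08,-0.45,0,0,1,0.16,-0.89,0,0,1,0.16,-0.89,0,0])

```text
clock: 8.2
position: [0.5336, -0.0547, 0.2263]
ee_rot: [-1.574, 0.014, -0.014]
force: [-0.9, -0.8, -0.0]
width: 0.998
```

carry_out(steps=[1,0.08,-0.45,0,0,1,0.16,-0.89,0,0,1,0.16,-0.89,0,0])

```text
clock: 8.5
position: [0.5492, -0.1434, 0.2263]
ee_rot: [-1.574, 0.014, -0.013]
force: [-0.6, -0.7, 0.2]
width: 0.999
```

carry_out(steps=[1,0.08,-0.45,0,0,1,0.16,-0.89,0,0,1,0.16,-0.89,0,0])

```text
clock: 8.8
position: [0.5648, -0.2322, 0.2261]
ee_rot: [-1.575, 0.014, -0.012]
force: [-1.1, -0.7, -0.6]
width: 1.0
```

carry_out(steps=[1,0.08,-0.45,0,0,1,0.16,-0.89,0,0,1,0.16,-0.89,0,0,1,0.16,-0.89,0,0,1,0.16,-0.89,0,0])

```text
clock: 9.3
position: [0.582, -0.3127, 0.2259]
ee_rot: [-1.569, 0.007, -0.005]
force: [0.4, 0.2, -0.7]
width: 1.0
```

```bash
python3 - <<'E'
from h import *
import pickle
W=pickle.load(open("w2.pkl","rb"));print("hole",onz(W,[(397.5,135)],.052))
s=arm.observe();print(s["clock"],s["position"],s["joints"].round(2),s["force"])
C=cam("wrist");save(C,"w3.png");u,v,P,col=cloud(C);r,g,b=col.T
m=(P[:,2]>.06)&(P[:,2]<.11)&(r>90)&(g<70)&(b<70)&(P[:,0]>.53)&(abs(P[:,1]+.32)<.05);q=P[m];print("red",m.sum(),q.mean(0),q.min(0),q.max(0))
t=q[q[:,2]>.099];print(len(t),t.mean(0),t.min(0),t.max(0))
E
```

```text
hole [[0.45853727 0.21024078 0.052     ]]
9.3 [ 0.58201129 -0.31274099  0.22592861] [ 0.11  0.52  0.48  1.5  -0.25  1.18  2.19] [ 0.40368455  0.19681662 -0.72990685]
red 575 [ 0.58013785 -0.3146105   0.0964266 ] [ 0.57207398 -0.32494993  0.06680367] [ 0.59270117 -0.3039184   0.10276297]
402 [ 0.58257925 -0.31491229  0.10097998] [ 0.57207398 -0.32493772  0.09900679] [ 0.59270117 -0.30490267  0.10276297]
```

View pics/w3.png

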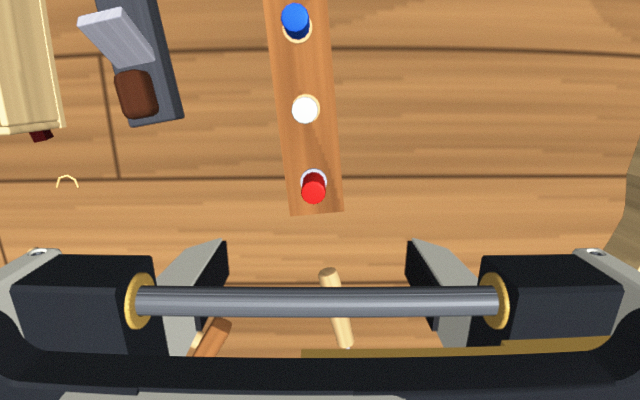

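The wrist view shows the red knob at (313,187) between the jaws, with white at (306,108) and blue at (296,18) clear of the fingers. Descending.

carry_out(steps=[1,0,-0.02,-0.4,0,1,0,-0.02,-0.8,0,1,0,-0.02,-0.95,0,1,0,-0.02,-0.95,0], grip_force=25)

```text
clock: 9.75
position: [0.5809, -0.3147, 0.1298]
ee_rot: [-1.568, 0.009, -0.003]
force: [-0.5, -0.1, 0.4]
width: 0.996
```

carry_out(steps=[1,0,0,-0.3,0,1,0,0,-0.5,0,1,0,0,-0.63,0,1,0,0,-0.63,0,1,0,0,-0.63,0,0.6,0,0,-0.63,0,0.3,0,0,-0.63,0,0.3,0,0,-0.63,0,0.3,0,0,-0.63,0,0.3,0,0,-0.63,0,0.3,0,0,-0.63,0,0.3,0,0,-0.63,0])

```text
clock: 10.95
position: [0.5817, -0.3168, 0.0687]
ee_rot: [-1.571, 0.007, -0.007]
force: [0.6, 0.1, -0.5]
width: 0.435
```

carry_out(steps=[0.1,0,0,0,0,0.1,0,0,0,0,0.1,0,0,0,0,0.1,0,0,0,0,0.1,0,0,0,0,0.1,0,0,0,0])

```text
clock: 11.55
position: [0.5817, -0.3167, 0.0687]
ee_rot: [-1.571, 0.007, -0.007]
force: [0.2, -0.1, -0.4]
width: 0.231
```

Gripped at 21 mm. Lifting straight up and carrying it to the eyes.

carry_out(steps=[0.1,0,0,0.2,0,0.1,0,0,0.4,0,0.1,0,0,0.6,0,0.1,0,0,0.8,0,0.1,0,0,1,0,0.1,0,0,1,0])

```text
clock: 12.15
position: [0.583, -0.3179, 0.1715]
ee_rot: [-1.573, 0.004, -0.011]
force: [-0.2, 0.3, -0.9]
width: 0.236
```

carry_out(steps=[0.1,0,0,0.3,0,0.1,0,0,0.3,0,0.1,-0.06,0.22,0.3,0,0.1,-0.12,0.44,0.3,0,0.1,-0.18,0.66,0.3,0,0.1,-0.24,0.88,0.3,0])

```text
clock: 12.75
position: [0.5569, -0.2278, 0.1973]
ee_rot: [-1.57, 0.008, -0.006]
force: [0.8, 0.9, -1.4]
width: 0.227
```

carry_out(steps=[0.1,-0.08,0.3,0,0,0.1,-0.16,0.6,0,0,0.1,-0.24,0.88,0,0,0.1,-0.24,0.88,0,0])

```text
clock: 13.15
position: [0.5327, -0.136, 0.1973]
ee_rot: [-1.568, 0.005, -0.001]
force: [0.9, 0.1, -0.8]
width: 0.237
```

carry_out(steps=[0.1,-0.08,0.3,0,0,0.1,-0.16,0.6,0,0,0.1,-0.24,0.88,0,0,0.1,-0.24,0.88,0,0])

```text
clock: 13.55
position: [0.5087, -0.049, 0.1976]
ee_rot: [-1.569, 0.005, -0.002]
force: [-0.1, 0.1, -0.3]
width: 0.231
```

carry_out(steps=[0.1,-0.08,0.3,0,0,0.1,-0.16,0.6,0,0,0.1,-0.24,0.88,0,0,0.1,-0.24,0.88,0,0])

```text
clock: 13.95
position: [0.4848, 0.0384, 0.1979]
ee_rot: [-1.57, 0.005, -0.002]
force: [0.0, 0.4, -0.7]
width: 0.232
```

carry_out(steps=[0.1,-0.08,0.3,0,0,0.1,-0.16,0.6,0,0,0.1,-0.24,0.88,0,0,0.1,-0.24,0.88,0,0])

```text
clock: 14.35
position: [0.4611, 0.126, 0.1981]
ee_rot: [-1.57, 0.004, -0.003]
force: [0.4, 0.2, -0.9]
width: 0.231
```

carry_out(steps=[0.1,-0.03,0.28,0,0,0.1,-0.03,0.56,0,0,0.1,-0.03,0.85,0,0,0.1,-0.03,0.85,0,0,0.1,-0.03,0.85,0,0,0.1,-0.03,0.85,0,0])

```text
clock: 14.95
position: [0.4593, 0.2062, 0.1984]
ee_rot: [-1.572, 0.009, -0.009]
force: [0.3, 0.2, -1.3]
width: 0.231
```

```bash
python3 - <<'E'
from h import *
import pickle
s=arm.observe();print(s["clock"],s["position"],s["joints"].round(2),s["force"],s["width"])
C=cam("wrist");pickle.dump(C,open("w4.pkl","wb"));save(C,"w4.png",(220,60,420,260),3)
print("pred hole px",pix(C,[[.4585,.2102,.052]]),"tip px",pix(C,[s["position"]-[0,0,.0607]]))
E
```

```text
14.95 [0.45926594 0.20615173 0.19841249] [-0.79  0.27  0.32  1.92 -0.1   0.97  1.14] [ 0.31086776  0.18032046 -1.31937829] 0.23130424749188958
pred hole px [[319.82342396 184.28271747]] tip px [[315.0092292  216.87687851]]
```

View pics/w4.png

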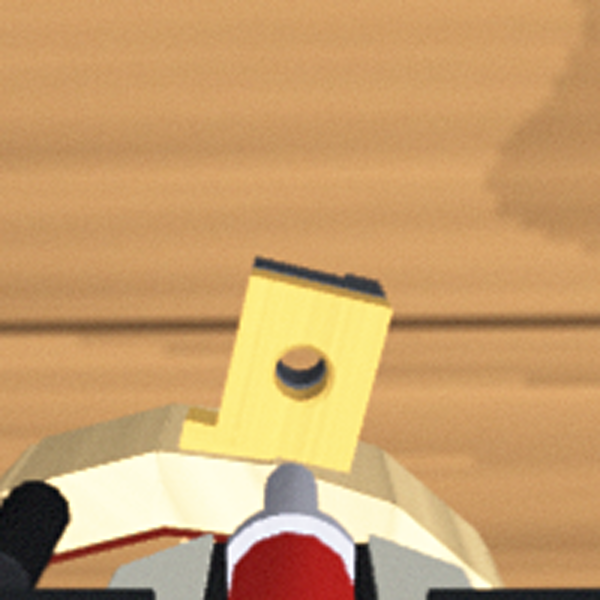

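The wrist crop shows the eye hole at full-frame pixel (321.3,183.7) and the pin tip at about (317,216.5), with the pin upright in the grip. I'll work out the correction.

```bash
python3 - <<'E'
from h import *
import pickle
C=pickle.load(open("w4.pkl","rb"))
h=onz(C,[(321.3,183.7)],.052)[0];t=onz(C,[(317,216.7)],.1377)[0];print(h,t,(h-t)*10)
E
```

```text
[0.45795989 0.21156977 0.052     ] [0.45915758 0.20751567 0.1377    ] [-0.01197695  0.04054097 -0.857     ]
```

carry_out(steps=[0.1,-0.01,0.04,-0.2,0,0.1,-0.01,0.04,-0.4,0,0.1,-0.01,0.04,-0.6,0,0.1,-0.01,0.04,-0.71,0,0.1,-0.01,0.04,-0.71,0,0.1,-0.01,0.04,-0.71,0,0.1,-0.01,0.04,-0.71,0])

```text
clock: 15.7
position: [0.4584, 0.2123, 0.1287]
ee_rot: [-1.57, 0.006, -0.009]
force: [0.2, 0.1, -0.8]
width: 0.236
```

```bash
python3 - <<'E'
from h import *
import pickle
s=arm.observe();print(s["clock"],s["position"],s["force"],s["width"])
C=cam("wrist");pickle.dump(C,open("w5.pkl","wb"));save(C,"w5.png",(250,130,390,240),5)
print("pred hole px",pix(C,[[.458,.2112,.052]]),"tip px",pix(C,[s["position"]-[0,-.0014,.0607]]))
E
```

```text
15.7 [0.45844244 0.21225674 0.12868137] [ 0.17687184  0.1333958  -0.785255  ] 0.2355072841429893
pred hole px [[313.45701349 208.64923826]] tip px [[316.88497274 216.72356341]]
```

View pics/w5.png

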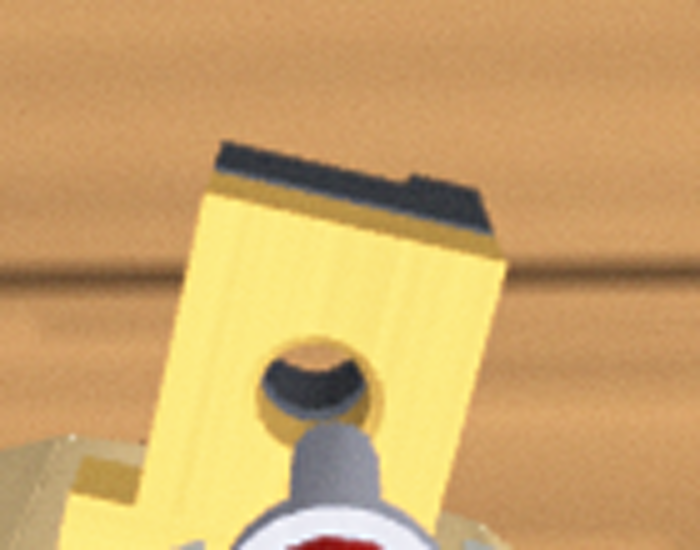

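The hole centre is at about (313.9,209) in the full frame and the tip at about (317.2,217).

```bash
python3 - <<'E'
from h import *
import pickle
C=pickle.load(open("w5.pkl","rb"))
h=onz(C,[(313.9,209)],.052)[0];t=onz(C,[(317.2,216.9)],.068)[0];print(h,t,(h-t)*10)
E
```

```text
[0.45827328 0.21151954 0.052     ] [0.45856633 0.21387113 0.068     ] [-0.00293049 -0.02351586 -0.16      ]
```

carry_out(steps=[0.1,0,-0.023,0,0,0.1,0,-0.023,0,0,0.1,0,-0.023,0,0,0.1,0,-0.023,-0.06,0,0.1,0,-0.023,-0.12,0,0.1,0,-0.023,-0.18,0,0.1,0,-0.023,-0.24,0,0.1,0,-0.023,-0.28,0,0.1,0,-0.023,-0.28,0,0.1,0,-0.023,-0.28,0])

```text
clock: 16.75
position: [0.4578, 0.2098, 0.0997]
ee_rot: [-1.571, 0.007, -0.007]
force: [1.0, 0.3, -1.8]
width: 0.228
```

carry_out(steps=[0.1,0,0,-0.05,0,0.1,0,0,-0.1,0,0.1,0,0,-0.15,0,0.1,0,0,-0.2,0,0.1,0,0,-0.2,0])

```text
clock: 17.25
position: [0.4572, 0.2096, 0.0789]
ee_rot: [-1.572, 0.008, -0.006]
force: [-0.1, -0.4, -0.8]
width: 0.23
```

carry_out(steps=[0.1,0,0,-0.05,0,0.1,0,0,-0.09,0,0.1,0,0,-0.12,0,0.1,0,0,-0.13,0,0.1,0,0,-0.13,0,0.1,0,0,-0.13,0])

```text
clock: 17.85
position: [0.4578, 0.2099, 0.0668]
ee_rot: [-1.571, 0.007, -0.007]
force: [0.6, 0.0, -1.1]
width: 0.237
```

carry_out(steps=[0.1,0,0,-0.01,0,0.1,0,0,-0.02,0,0.1,0,0,-0.025,0,0.1,0,0,-0.025,0])

```text
clock: 18.25
position: [0.4578, 0.2099, 0.0645]
ee_rot: [-1.57, 0.007, -0.007]
force: [-1.9, -0.8, 3.2]
width: 0.234
```

The collar is seated (+4 N, at the expected height). Releasing and backing off upward.

carry_out(steps=[0.3,0,0,0,0,0.4,0,0,0,0,0.6,0,0,0,0,0.6,0,0,0,0,0.6,0,0,0,0,0.6,0,0,0,0,0.6,0,0,0,0,0.6,0,0,0.2,0,0.6,0,0,0.5,0,0.6,0,0,0.9,0,0.6,0,0,0.9,0])

```text
clock: 19.35
position: [0.4604, 0.211, 0.1586]
ee_rot: [-1.567, 0.002, -0.012]
force: [0.9, 0.4, -0.6]
width: 0.601
```

carry_out(steps=[0.6,0.2,-0.4,0.5,0,0.6,0.4,-0.8,0.7,0,0.6,0.4,-0.8,0.7,0,0.6,0.4,-0.8,0.7,0,0.6,0.4,-0.8,0.7,0])

```text
clock: 19.85
position: [0.497, 0.1305, 0.2234]
ee_rot: [-1.571, 0.008, -0.006]
force: [-0.4, 0.8, 0.2]
width: 0.599
```

```bash
python3 - <<'E'
from h import *
s=arm.observe();print(s["clock"],s["position"],s["force"],s["width"])
W=cam("wrist");S=cam("side");save(S,"s2.png",(200,70,440,340),1.2)
a=cv2.resize(W["im"],None,fx=1,fy=1)[20:280,200:520];a=cv2.resize(a,None,fx=1.5,fy=1.5)
b=cv2.resize(S["im"][80:340,220:440],None,fx=1.5,fy=1.5)
cv2.imwrite("pics/fin.png",np.hstack([a,b])[:,:,::-1])
for n,C in(("w",W),("s",S)):
    u,v,P,col=cloud(C);r,g,b=col.T
    m=(np.hypot(P[:,0]-.458,P[:,1]-.21)<.03)&(P[:,2]>.06)&(P[:,2]<.12)&(r>90)&(g<70)&(b<70);q=P[m];print(n,"red",len(q),q.mean(0),q.min(0),q.max(0))
    m=(P[:,2]>.107)&(P[:,2]<.118)&(col.sum(1)<150)&(np.hypot(P[:,0]-.5,P[:,1]-.125)<.04);print("post",m.sum(),P[m].mean(0))
E
```

```text
19.85 [0.4970316  0.13049839 0.22339342] [-0.39908185  0.8003875   0.22750307] 0.599014077163237
w red 477 [0.45850504 0.20613919 0.09012143] [0.44858412 0.20015246 0.06114902] [0.4689409  0.21960453 0.0989462 ]
post 466 [0.49909116 0.12666254 0.11185986]
s red 58 [0.45723065 0.20204947 0.0846188 ] [0.44965369 0.19401102 0.06113862] [0.46811772 0.21646266 0.09918432]
post 18 [0.49811753 0.1197418  0.11080213]
```

View pics/fin.png

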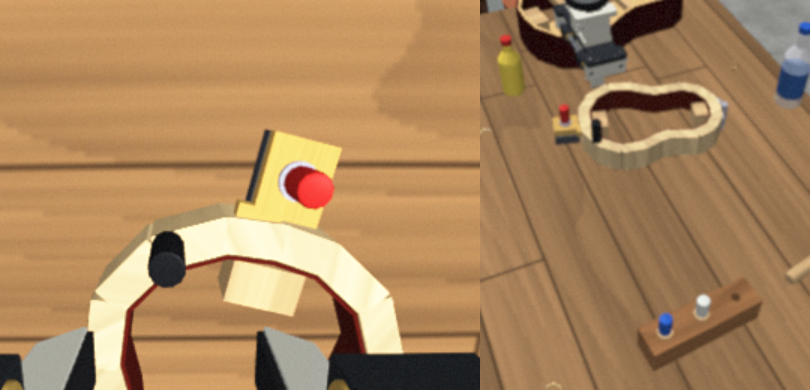

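The final picture shows the pin upright with its collar on the brass eye, the mould shut and the post where it was. The blue and white pins and the glue bottle are in place.

```bash
python3 -c "
from cell import arm
print(arm.sign_off())"
```

```text
the job is handed in; nothing more can be done
None
```

The mould is shut and the red locking pin is down through both eyes with its collar on the upper eye. I handed the job in at about 20 s of the 59 s allowed; the hand-in reports no verdict.

- **Shutting the mould:** I gripped the post and swung the half along its arc until it stalled at the stop, pressing with about 17 N. The last wrist picture, taken after the pin went in, put the post at (0.499, 0.127), the same as right after shutting.
- **Placing the pin:** I took the red pin from the rack, lined its tip up with the hole from two wrist pictures, and lowered it. It met no resistance until the collar touched, at about +3 N and at the expected height. The last depth readings put the top of the knob at about 0.099 m, where 0.097 m is expected, so the collar is seated to within the 2 mm camera calibration.
- **What disagreed:** The side camera put the knob and post 4–7 mm lower in y than the wrist camera. It sees only one face of them and showed a similar offset on the red pin before the move. I did not treat it as movement.
- **Bystanders:** In the last picture the blue and white pins and the glue bottle look untouched. The plane was out of that frame, so I did not check it afterwards, but the arm never worked near it.

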